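# Square up the panel blank and let its end show past the ledge

### The arm

A 6-joint arm with a two-finger parallel gripper is mounted at the origin on the work surface. World frame = base frame: x ahead of the robot, y to its left, z up, the work surface at z = 0. Lengths are in mm, angles in rad, forces in N, time in s.
With the tool pointing down it reaches from about 400 to 825 mm from the base axis. Payload 7 kg.
Tool frame: the origin (TCP) lies at the very end of the fingers, on their centre line; the grasp point (between the pads) lies 19 mm behind it; z points along the fingers, y is the direction in which the jaws open and shut (so a half turn about z gives the same grasp; the last joint's range is limited). The gripper opens to 88 mm and grips with 3 to 60 N. Pads are 19 mm wide; open, the fingers measure 130 mm over their backs; the gripper's body (78 mm by 193 mm) begins 47 mm behind the grasp point.
Start: joints at [-0.952, 0.359, 0.012, 0, -1.224, -0.288], TCP at [219.213, -638.389, 226.561] pointing down, gripper open.
Joint ranges: [-3.07, 3.07], [-1.43, 2.12], [-1.02, 1.25], [-3.03, 1.67], [-3.05, -0], [-3.03, 3.03]. Speed limits (rad/s): [2.39, 2.39, 3.01, 3.14, 3.14, 3.14].

### API

Orientations are given as a unit quaternion [x, y, z, w].
In Python, from plant import bot gives the robot as it stands. Calls block until the motion is done:
- bot.move_ptp(position, orientation): joint-space move of the TCP to a pose.
- bot.line_to(position, velocity=150, ori=None): straight line of the TCP; ori=None keeps the orientation; velocity is the mean speed in mm/s.
- bot.move_joints(angles): joint-space move.
- bot.move_gripper(opening, force=None): finger opening in mm; force is the grip in N (None keeps the last); returns when the fingers have stopped.
- bot.pause(seconds).
- bot.solve_ik(position, orientation): joint angles nearest the present ones, or None.
- bot.read_state(): the state.
- bot.camera(name): name is "scene" or "top" or "wrist"; returns the picture (400x640x3 uint8, red, green, blue); there is no depth.
- bot.get_calibration(name): a dict with "fx", "fy", "cx", "cy" (pixels), "distortion" ([k1, k2, p1, p2, k3] as OpenCV has them; the pictures are not rectified), "view" (4x4, takes a point from world to camera coordinates); the wrist camera has in their place "T_tool_cam" (4x4, takes a point from camera to tool coordinates, whose origin is the TCP and whose axes are the flange's). Camera axes: x right, y up, looking along -z (the intrinsics and any distortion apply to the point x, -y, -z); pixel columns grow to the right and rows downward; lengths in mm; the calibration is good to about 2 mm. A picture is of the moment at which its call begins: read the wrist's pose just before it. get_calibration takes no time and is no camera call.
A pose or a line that the arm cannot do raises bot.Unreachable and nothing moves.
- bot.close_job(): hands the job in, once; it reports no verdict.
The state is a dict: "t": time; "joint_pos": joint angles; "qvel": joint speeds; "tau": joint torques, N m; "tcp_pos": TCP position; "eef_rot": TCP orientation; "contact_force": force on the tool from outside, world axes, zero at the start; "moment": the same for the moment, N m; "width": finger opening in mm.
Only numpy, scipy, OpenCV 4.12 (cv2) and the standard library are available. Lean on these libraries where they do the work, as an engineer would, in place of code of your own. Each camera call takes 0.05 s, during which the arm holds its last target. There are 200 camera calls.

### The job

The lower of the two stacked grey computer cases sticks out in front of the upper one and forms a ledge, with an aluminium front panel lying loose on it. With pushes of the fingertips only, bring the panel square and flush against the raised step (the front of the upper case) and slide it along the ledge towards the end where the magnifier stands, until about 35 mm of it overhangs that end so its edge can be inspected. Do not pick the panel up: it stays lying flat on the ledge, and the other things are left where they are.

Things in the scene. Friction and masses are not known exactly. Their poses are not given: they have to be found in the camera images.
- panel: Loose aluminium front panel, a flat plate 60 mm (its x) by 120 mm (its y) by 5 mm thick, about 0.09 kg, with a through window 24 x 50 mm in its middle. It lies flat on the ledge, its long side roughly along the ledge. Origin: centre of its underside; z up.
- case: Two stacked grey computer cases, fixed. Origin: on the table below the middle of the step; x points from the ledge towards the upper case, y along the ledge, z up. Ledge: flat top of the lower case, 60 mm above the table, x from -130 mm (front edge) to 0 (the step), y from -160 to +160 mm, both ends open. A circuit board stands on the upper case 135 mm behind the step, up to 205 mm above the table.
- step (a point): Middle of the foot of the step, at ledge height (60 mm above the case's origin, same axes). The step is the upright front of the upper case, 45 mm high, over the ledge's whole length. Flush against it, the panel's origin is 30 mm in front of it (case x = -30 mm); with 35 mm overhanging, the panel's origin is at case y = +135 or -135 mm.
- magnifier: Fixed magnifier: round dark foot 84 mm across, post, lens 76 mm across standing on edge, top 147 mm above the table. It stands on the table 110 mm beyond one end of the ledge (+y or -y of the case); a jar with a steel cap (68 mm across, 85 mm tall) stands beyond the other end. Origin: centre of the underside of the foot.
- plug: Bystander: loose grey connector plug 31 x 22 x 12 mm, on the ledge's front strip. Origin: centre of its underside.
- cardcase: Bystander: loose flat card case 30 x 36 x 7 mm, on the ledge's front strip towards the other end. Origin: centre of its underside.
- driver: Bystander: loose screwdriver, 170 mm long, lying on the table in front of the case, to the left. Origin: in the screwdriver, on the underside.
- adapter: Bystander: loose white adapter 18 x 65 x 12 mm, lying on top of the upper case, some 50 mm behind the step.
- board: Bystander: loose green circuit board 50 x 70 mm, 14 mm high, on the table in front of the case, to the right. Origin: centre of its underside.
- mug: Bystander: loose white mug, 76 mm across, 90 mm tall, on the table to the left. Origin: centre of its underside.

How it is judged (in metres and radians):
At the end, for the whole second after the job is handed in: The panel lies flat and at rest on the ledge (60 mm high, within 3 mm; tilt under 0.04 rad), within 5 mm of the step and parallel to it within 0.07 rad, and overhangs the ledge's end on the magnifier's side by 35 mm, give or take 12 mm (((y of magnifier in the frame of case above 0 m and y of panel in the frame of case between 0.123 and 0.147 m) or (y of magnifier in the frame of case below 0 m and y of panel in the frame of case between -0.147 and -0.123 m)) and x of panel in the frame of case between -0.035 and -0.025 m and angle between the x axis of panel and the x axis of case, either way round below 0.07 rad and height (world z) of panel between 0.057 and 0.063 m and angle between panel's own z axis and vertical below 0.04 rad and linear speed of panel below 0.01 m/s); the robot touches nothing.
It fails at once if the panel is lifted more than 12 mm off the ledge (height (world z) of panel above 0.072 m).
It fails at once if the panel falls off the ledge or is tipped up (height (world z) of panel below 0.045 m or angle between panel's own z axis and vertical above 0.35 rad).
It fails at once if a bystander (plug, card case, screwdriver, adapter, circuit board or mug) is moved by more than 20 mm (distance of any of plug, cardcase, driver, adapter, board, mug from where it was at the start of the episode above 0.02 m).
It also fails if it takes over 51 s, if anything falls off the work surface, if the arm or the gripper's body presses on something with over 40 N, if the wrist force passes 120 N, or if a joint passes its speed limit or range.

## Working session

There is one attempt and no reset: what is moved stays moved. The work goes in short steps, each a Python script; the robot and the scene stay as the last script left them, time stands still between calls to the robot, and variables do not carry over. Pictures are saved under pics/ and viewed, about 8 in all and at most 12, crops included, and the job is handed in when it is done.

```bash
ls; mkdir -p pics
cat > h.py <<'E'
import numpy as np, cv2
from plant import bot
from scipy.spatial.transform import Rotation as R
def save(im,n): cv2.imwrite(f'pics/{n}.png',im[:,:,::-1])
def view(name,st=None):
    c=bot.get_calibration(name)
    if 'view' in c: V=np.array(c['view'])
    else:
        T=np.eye(4);T[:3,:3]=R.from_quat(st['eef_rot']).as_matrix();T[:3,3]=st['tcp_pos']
        V=np.linalg.inv(T@np.array(c['T_tool_cam']))
    K=np.array([[c['fx'],0,c['cx']],[0,c['fy'],c['cy']],[0,0,1.]])
    return V,K,np.array(c['distortion'],float)
def rays(cam,px):
    V,K,d=cam
    u=cv2.undistortPoints(np.array(px,float).reshape(-1,1,2),K,d).reshape(-1,2)
    D=np.c_[u[:,0],-u[:,1],-np.ones(len(u))]
    return -V[:3,:3].T@V[:3,3], D@V[:3,:3]
def onplane(cam,px,z):
    o,D=rays(cam,px); return o+D*((z-o[2])/D[:,2])[:,None]
def proj(cam,P):
    V,K,d=cam
    p=np.atleast_2d(P)@V[:3,:3].T+V[:3,3]; p=p*[1,-1,-1]
    return cv2.projectPoints(p,np.zeros(3),np.zeros(3),K,d)[0].reshape(-1,2)
E
python3 - <<'E'
from h import *
s=bot.read_state(); print(s)
for n in('scene','top'):
    save(bot.camera(n),n+'0'); c=view(n); print(n,rays(c,[[320,200]]),c[1][0,0],c[2])
print(bot.get_calibration('wrist'))
E
```

```text
pics
{'t': 0.0, 'joint_pos': array([-9.51911466e-01,  3.59361836e-01,  1.10630135e-02, -3.60552340e-04,
       -1.22410698e+00, -2.88123668e-01]), 'qvel': array([ 0.00148277, -0.00100984,  0.00010072,  0.00079449, -0.0004357 ,
        0.00022321]), 'tau': array([ 4.10064797e-05, -5.82729757e+01,  2.93056798e+01,  6.99726015e+00,
        7.00436009e-03, -1.58500002e-04]), 'tcp_pos': array([ 219.04650064, -637.94773115,  225.6388265 ]), 'eef_rot': array([-1.64567136e-01,  9.86365541e-01,  7.97653817e-04, -2.00202851e-04]), 'contact_force': array([-0.22214293, -0.29067998, -0.07104506]), 'moment': array([-0.0128524 ,  0.02849039,  0.01334698]), 'width': 87.80747979720746}
scene (array([1187.54345417,  159.47546286, 1031.28680868]), array([[-0.57176811, -0.04317516, -0.81952   ]])) 431.0025154024093 [0.03496132 0.         0.         0.         0.        ]
top (array([ 226.69006717,   70.3550411 , 1259.7865634 ]), array([[ 0.22381484,  0.01053702, -0.9745791 ]])) 510.12551148058077 [-0.00847728  0.          0.          0.          0.        ]
{'fx': 311.5973351047095, 'fy': 311.5973351047095, 'cx': 318.89486844600833, 'cy': 197.62450024581037, 'distortion': array([-0.03402954,  0.        ,  0.        ,  0.        ,  0.        ]), 'T_tool_cam': array([[ 1.68584078e-03,  9.51770355e-01,  3.06806697e-01,
         8.22611547e+01],
       [ 9.99998579e-01, -1.60455744e-03, -5.17160117e-04,
         2.67662597e-01],
       [ 7.12995762e-08,  3.06807133e-01, -9.51771707e-01,
        -1.57561873e+02],
       [ 0.00000000e+00,  0.00000000e+00,  0.00000000e+00,
         1.00000000e+00]])}
```

View pics/top0.png

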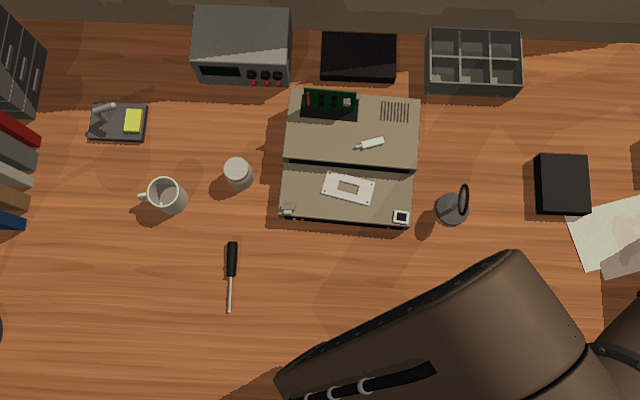

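View pics/scene0.png

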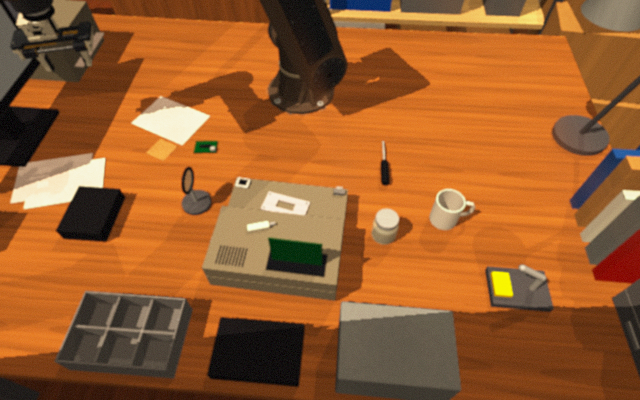

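The top view shows the ledge's front edge from about (279,217) to (411,228) and the upper case's front edge from (284,160) to (415,173). The panel's corners are near (329,171), (375,180), (371,205) and (321,195). The card case (?) is at (401,217), the plug at (287,209) and the magnifier at (450,208) on the right, which is world -y. The scene view agrees with this layout.

Run:
```python
from h import *
np.set_printoptions(precision=1,suppress=True)
c=view('top')
print('ledge front',onplane(c,[[279,217],[411,228]],60))
print('upper front',onplane(c,[[284,160],[415,173]],105))
P=onplane(c,[[329,171],[375,180],[371,205],[321,195]],65);print('panel',P,P.mean(0))
print('items',onplane(c,[[401,217],[287,209],[450,208]],[65,65,5]) if 0 else [onplane(c,[p],z) for p,z in (([401,217],67),([287,209],72),([450,212],5))])
m=P.mean(0)
for x,yaw in ((m[0]-120,0),(m[0]-60,0)):
  q=(R.from_euler('z',yaw)*R.from_quat([0,1,0,0])).as_quat(); 
  for q in (q,(R.from_euler('z',yaw)*R.from_quat([1,0,0,0])).as_quat()): print(x,q,bot.solve_ik([x,m[1],330],q))
```

```text
ledge front [[ 456.1  179.6   60. ]
 [ 443.4 -136.3   60. ]]
upper front [[ 585.1  172.3  105. ]
 [ 566.9 -137.4  105. ]]
panel [[574.4  64.6  65. ]
 [556.7 -47.8  65. ]
 [494.2 -39.4  65. ]
 [513.5  81.4  65. ]] [534.7  14.7  65. ]
items [array([[ 467.7, -111.2,   67. ]]), array([[474. , 160.7,  72. ]]), array([[ 498.4, -243.4,    5. ]])]
414.71980091284115 [0. 1. 0. 0.] [ 0.5 -0.1 -0.3  0.  -1.4 -2.1]
414.71980091284115 [1. 0. 0. 0.] [ 0.5 -0.1 -0.3  0.  -1.4  1.1]
474.71980091284115 [0. 1. 0. 0.] [ 0.4 -0.  -0.2  0.  -1.4 -2. ]
474.71980091284115 [1. 0. 0. 0.] [ 0.4 -0.  -0.2  0.  -1.4  1.1]
```

```bash
cat >> h.py <<'E'
YAW=-0.05
def quat(yaw=None): return (R.from_euler('z',YAW if yaw is None else yaw)*R.from_quat([0,1,0,0])).as_quat()
E
python3 - <<'E'
from h import *
bot.move_ptp([470,40,260],quat())
bot.pause(.3)
for i,p in enumerate(([470,40,230],[470,-60,230])):
    bot.line_to(p,150); bot.pause(.4)
    s=bot.read_state(); im=bot.camera('wrist'); save(im,f'w{i}'); np.savez(f'w{i}.npz',im=im,tcp_pos=s['tcp_pos'],eef_rot=s['eef_rot']); print(s['t'],s['tcp_pos'],s['contact_force'])
a=[cv2.imread(f'pics/w{i}.png') for i in(0,1)]
E
```

```text
3.7167 [470.17274577  40.08363363 230.42912495] [-0.78251256  0.475531   -0.04034308]
4.9833 [470.03855296 -59.66733373 230.01681278] [0.29674121 0.59529605 0.04909509]
```

View pics/w0.png

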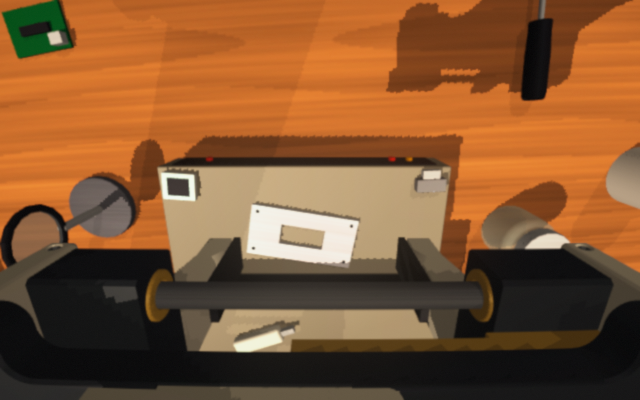

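View pics/w1.png

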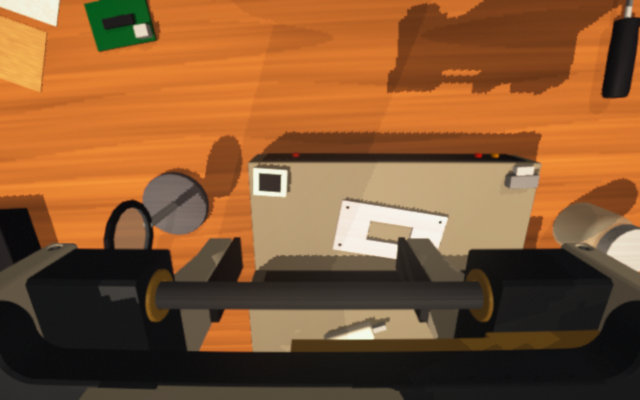

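The wrist views look from above with image-up = world -x. In w0 the panel's corners are about (253,203), (359,219), (349,266) and (247,253), and the ledge's front corners are (160,168) and (449,168). The magnifier is on the left (-y), the card case at (180,186) and the plug at (431,180). Next I'll get subpixel corners and triangulate them.

```bash
cat >> h.py <<'E'
def tri(cams,pxs):
    A=np.zeros((3,3));b=np.zeros(3)
    for c,p in zip(cams,pxs):
        o,D=rays(c,[p]);d=D[0]/np.linalg.norm(D[0]);M=np.eye(3)-np.outer(d,d);A+=M;b+=M@o
    return np.linalg.solve(A,b)
def quad(im,center):
    hsv=cv2.cvtColor(im,cv2.COLOR_RGB2HSV)
    m=((hsv[:,:,1]<45)&(hsv[:,:,2]>150)).astype(np.uint8)
    cs,_=cv2.findContours(m,cv2.RETR_EXTERNAL,cv2.CHAIN_APPROX_NONE)
    cs=[c for c in cs if cv2.contourArea(c)>800]
    c=min(cs,key=lambda c:np.linalg.norm(np.array(cv2.minAreaRect(c)[0])-center))
    return c,cv2.minAreaRect(c)
def edge(im,p,q,n=9,L=8):
    """subpixel max-gradient points on the line p-q, searched along the normal"""
    g=cv2.GaussianBlur(cv2.cvtColor(im,cv2.COLOR_RGB2GRAY).astype(np.float32),(0,0),.8)
    p,q=np.array(p,float),np.array(q,float);u=(q-p)/np.linalg.norm(q-p);nn=np.array([-u[1],u[0]])
    t=np.arange(-L,L+.01,.25);out=[]
    for s in np.linspace(.05,.95,n):
        pts=(p+s*(q-p)+t[:,None]*nn).astype(np.float32)
        v=cv2.remap(g,pts[:,0].reshape(-1,1),pts[:,1].reshape(-1,1),cv2.INTER_LINEAR).ravel()
        out.append(pts[np.argmax(abs(np.gradient(v)))])
    return np.array(out)
def line(P):
    vx,vy,x,y=cv2.fitLine(np.array(P,np.float32),cv2.DIST_HUBER,0,.01,.01).ravel();return np.array([x,y]),np.array([vx,vy])
def isect(a,b):
    t=np.linalg.solve(np.c_[a[1],-b[1]],b[0]-a[0]);return a[0]+t[0]*a[1]
def wrist(i):
    d=np.load(f'w{i}.npz');return d['im'],view('wrist',d)
E
python3 - <<'E'
from h import *
np.set_printoptions(precision=1,suppress=True)
G=[dict(panel=[(253,203),(359,219),(349,266),(247,253)],F=((165,168),(445,168)),E=((162,205),(172,240)),T=((245,263),(395,263))),
   dict(panel=[(343,199),(447,214),(438,262),(335,248)],F=((255,162),(535,164)),E=((251,200),(252,245)),T=((260,257),(395,257)))]
cams=[];C=[];K=[]
for i in(0,1):
    im,c=wrist(i);cams.append(c);g=G[i]
    p=g['panel'];Ls=[line(edge(im,p[j],p[(j+1)%4],L=5)) for j in range(4)]
    if i==1: Ls[1:3]=[line(edge(im,p[1],(442,238),L=5)),line(edge(im,(395,256),p[3],L=5))]
    C.append([isect(Ls[j-1],Ls[j]) for j in range(4)])
    F,E=line(edge(im,*g['F'],n=25)),line(edge(im,*g['E']))
    K.append(isect(F,E))
    fp=edge(im,*g['F'],n=7);ep=edge(im,*g['E'],n=5)
    print(i,'front',onplane(c,fp,60)[:,:2].tolist()and np.round(onplane(c,fp,60),1).tolist());print('end',onplane(c,ep,60))
    print('panel65',onplane(c,C[-1],65), np.array(C[-1]))
    x0=g['T'][0][0]+60
    print('col',im[240:300,x0 if i==0 else 300].mean(1).astype(int))
print('tri panel',[tri(cams,[C[0][j],C[1][j]]) for j in range(4)]);print('tri ledge corner',tri(cams,K))
# upper front edge from the top view
im=bot.camera('top');c=view('top')
for a,z in (((284,160),(415,173)),105),(((279,217),(411,228)),60):
    P=edge(im,*a,n=15,L=6); print(onplane(c,P,z)[:,:2].T)
a=cv2.imread('pics/w0.png')[140:290,140:470];cv2.imwrite('pics/w0c.png',cv2.resize(a,None,fx=2.4,fy=2.4))
E
```

```text
0 front [[458.5, -110.5, 60.0], [453.1, -63.5, 60.0], [455.4, -18.3, 60.0], [457.6, 26.7, 60.0], [458.9, 71.7, 60.0], [461.9, 116.8, 60.0], [468.4, 162.4, 60.0]]
end [[ 495.7 -135.7   60. ]
 [ 505.4 -135.9   60. ]
 [ 515.3 -136.2   60. ]
 [ 525.5 -136.7   60. ]
 [ 535.9 -137.9   60. ]]
panel65 [[495.4 -34.3  65. ]
 [520.9  81.7  65. ]
 [575.8  71.   65. ]
 [557.2 -48.7  65. ]] [[251.4 203.7]
 [357.5 220.6]
 [348.8 264.3]
 [245.4 254.6]]
col [161 158 147 131 108  99 122 188 229 236 236 235 236 235 235 233 234 233
 233 233 226 186 120  93  93  93  93  92  92  93  91  93  86  68  49  38
  34  33  33  34  35  36  44  46  47  48  49  49  52  53  55  57  58  59
  60  60  61  63  63  61]
1 front [[457.9, -111.9, 60.0], [452.3, -66.3, 60.0], [454.8, -21.7, 60.0], [456.3, 23.2, 60.0], [458.7, 68.3, 60.0], [460.5, 113.9, 60.0], [468.1, 161.0, 60.0]]
end [[ 495.  -136.3   60. ]
 [ 507.  -136.6   60. ]
 [ 519.2 -136.9   60. ]
 [ 531.7 -138.1   60. ]
 [ 544.5 -138.1   60. ]]
panel65 [[495.5 -34.   65. ]
 [521.   82.7  65. ]
 [582.   69.6  65. ]
 [553.2 -47.6  65. ]] [[342.7 200. ]
 [447.6 216.9]

[... 192 characters left out ...]
5  24  24  28  34  38  38  38  40  39  42  44  44  46  47  48
  49  49  51  54  53  53]
tri panel [array([495.1, -34.1,  66.1]), array([519.7,  81.4,  68. ]), array([582.3,  71.5,  59.2]), array([553.6, -47.6,  68.2])]
tri ledge corner [ 449.3 -134.    59.1]
[[ 569.5  573.2  576.3  585.6  573.4  593.1  563.7  565.6  562.6  567.5
   575.5  562.1  572.6  554.9  553.1]
 [ 157.2  137.1  116.9   96.4   77.    55.9   37.7   17.6   -2.1  -22.4
   -42.9  -61.8  -82.6 -101.  -120.7]]
[[ 456.1  452.2  459.9  462.8  456.5  444.1  456.7  455.2  452.6  451.8
   450.4  450.8  449.3  447.3  453.2]
 [ 163.7  143.4  122.7  102.2   82.    62.2   41.3   21.     0.7  -19.6
   -39.8  -60.2  -80.4 -100.5 -121.3]]
```

View pics/w0c.png

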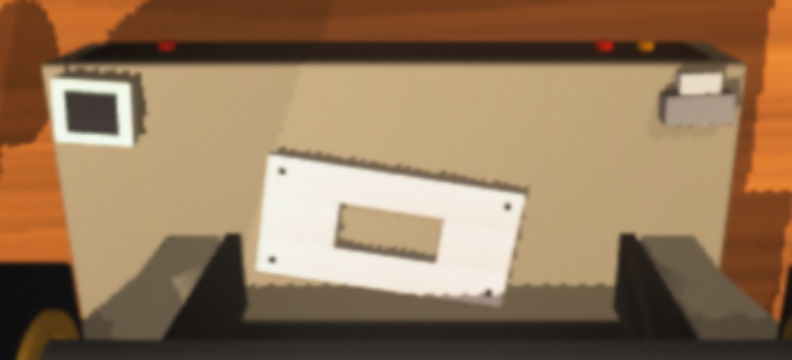

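```bash
cat >> h.py <<'E'
YAW=-0.049
ex=np.array([np.cos(YAW),np.sin(YAW),0]);ey=np.array([-ex[1],ex[0],0])
O=ex*585.7+ey*49.1
def W(x,y,z): return O+x*ex+y*ey+np.array([0,0,z])
def toC(p): d=np.atleast_2d(p)-O; return np.c_[d@ex,d@ey,np.atleast_2d(p)[:,2]]
def push(x0,y0,x1,y1,z,step,limit,vel=30):
    """small steps from (x0,y0) to (x1,y1) in case axes until the force against the motion passes limit"""
    n=max(1,int(np.ceil(np.hypot(x1-x0,y1-y0)/step)));d=np.array([x1-x0,y1-y0]);d=d/np.linalg.norm(d);D=d[0]*ex+d[1]*ey
    bot.pause(.2);f0=bot.read_state()['contact_force'];log=[]
    for k in range(1,n+1):
        bot.line_to(W(x0+(x1-x0)*k/n,y0+(y1-y0)*k/n,z),vel)
        s=bot.read_state();f=-(s['contact_force']-f0)@D;log.append((np.round(toC(s['tcp_pos'])[0],1).tolist(),round(f,1)))
        if f>limit: break
    return log,s['t']
E
python3 - <<'E'
from h import *
np.set_printoptions(precision=1,suppress=True)
im,c=wrist(0);print('foot,right corner',toC(onplane(c,[[305,274],[449,168]],60)))
im,c=wrist(1);print(toC(onplane(c,[[300,270],[540,164]],60)))
P=np.array([[495.4,-34.3,65],[520.9,82,65]]);print('panel front',toC(P))
t=view('top');print('step foot/top expected in top', proj(t,[W(0,0,60),W(0,0,105),W(-130,0,60)]))
bot.move_gripper(70)
bot.move_ptp(W(-107,-5,110),quat())
bot.line_to(W(-107,-5,62),80)
a,t=push(-107,-5,-76,-5,62,8,8);print(a,t)
a,t=push(-76,-5,-66,-5,62,1,4,20);print(a,t)
E
```

```text
foot,right corner [[   2.    -1.7   60. ]
 [-128.4  155.4   60. ]]
[[   0.9 -107.2   60. ]
 [-128.9  155.4   60. ]]
panel front [[-89.2 -59.1  65. ]
 [-69.4  58.3  65. ]]
step foot/top expected in top [[347.2 167.3]
 [348.2 161.8]
 [342.8 219.2]]
[([-99.1, -5.0, 61.9], np.float64(-2.7)), ([-91.3, -5.0, 61.9], np.float64(-0.7)), ([-83.5, -5.0, 61.9], np.float64(-1.1)), ([-75.8, -5.0, 61.9], np.float64(-1.7))] 8.8667
[([-75.0, -5.0, 62.0], np.float64(-0.8)), ([-74.0, -5.0, 62.0], np.float64(0.3)), ([-72.9, -5.0, 62.0], np.float64(0.3)), ([-71.9, -5.0, 62.0], np.float64(0.7)), ([-71.6, -5.1, 61.8], np.float64(5.3))] 10.3167
```

Run:
```python
from h import *
bot.line_to(W(-85,-5,62),60); bot.line_to(W(-85,-5,100),150)
bot.move_gripper(0)
bot.line_to(W(-36,95,100),200); bot.line_to(W(-36,95,62),80)
a,t=push(-36,95,-36,-38,62,12,8,60);print(a,t)
bot.line_to(W(-36,-30,62),60);bot.line_to(W(-36,-30,110),150)
bot.line_to(W(-115,-80,170),200);bot.pause(.4)
s=bot.read_state();im=bot.camera('wrist');save(im,'w2');np.savez('w2.npz',im=im,tcp_pos=s['tcp_pos'],eef_rot=s['eef_rot'])
print(s['t'])
```

```text
[([-36.0, 83.4, 62.1], np.float64(0.0)), ([-36.0, 72.4, 62.0], np.float64(-0.5)), ([-36.1, 61.3, 62.0], np.float64(0.9)), ([-36.1, 50.2, 62.0], np.float64(-0.9)), ([-36.1, 39.1, 62.0], np.float64(0.3)), ([-36.1, 28.0, 62.0], np.float64(-0.3)), ([-36.1, 16.9, 62.0], np.float64(-0.3)), ([-36.1, 5.9, 62.0], np.float64(-0.5)), ([-36.1, -5.2, 62.0], np.float64(0.9)), ([-36.1, -16.3, 62.0], np.float64(-0.6)), ([-36.1, -27.4, 62.0], np.float64(0.6)), ([-36.1, -38.4, 62.0], np.float64(-0.1))] 17.8417
19.7
```

View pics/w2.png

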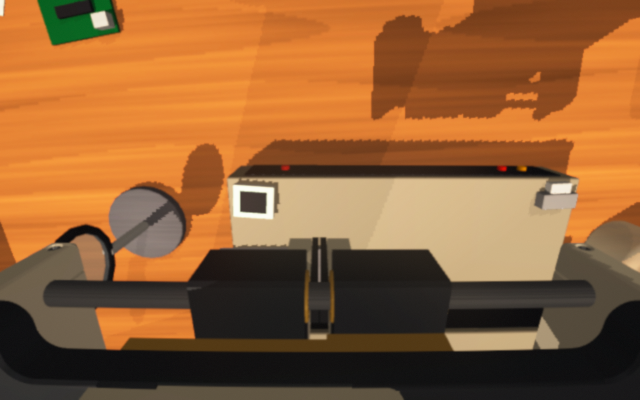

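The wrist view from there has the panel hidden behind the gripper (below row 250). I'll look from further forward.

Run:
```python
from h import *
bot.line_to(W(-25,-90,200),250);bot.pause(.4)
s=bot.read_state();im=bot.camera('wrist');save(im,'w3');np.savez('w3.npz',im=im,tcp_pos=s['tcp_pos'],eef_rot=s['eef_rot'])
print(s['t'])
a=cv2.imread('pics/w3.png')[60:280,150:500];cv2.imwrite('pics/w3c.png',cv2.resize(a,None,fx=2.2,fy=2.2))
```

```text
20.6833
```

View pics/w3c.png

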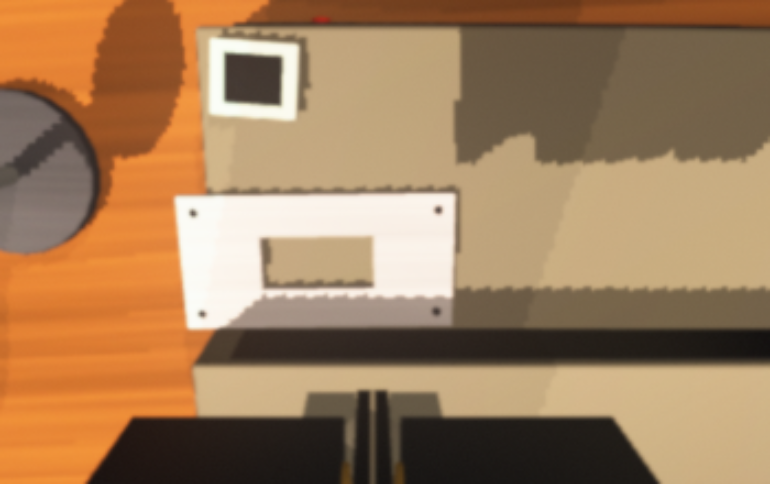

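The panel lies along the step, square to it and slightly overhanging the ledge. In the crop its corners are (176,197), (456,191), (452,326) and (188,328), and the ledge's end edge runs from (199,28) to (207,192).

```bash
cat > meas.py <<'E'
from h import *
def meas(i,crop,sc,end,foot):
    np.set_printoptions(precision=1,suppress=True)
    im,c=wrist(i);p=np.array(crop)/sc+[150,60]
    L=[line(edge(im,p[j],p[(j+1)%4],L=3)) for j in range(4)]
    C=toC(onplane(c,[isect(L[j-1],L[j]) for j in range(4)],65))[:,:2]
    e=toC(onplane(c,edge(im,*(np.array(end)/sc+[150,60]),n=7,L=4),60));f=toC(onplane(c,edge(im,*(np.array(foot)/sc+[150,60]),n=9,L=3),60))
    print(C.tolist(),'\ncentre',C.mean(0),'sides',[np.linalg.norm(C[j]-C[j-1]) for j in range(4)])
    print('yaw front',np.arctan2(-(C[1]-C[0])[0],(C[1]-C[0])[1]))
    print('end',e[:,:2].tolist());print('foot',f[:,:2].tolist());print('overhang',np.median(e[:,1])-C[[0,3],1])
E
python3 - <<'E'
from meas import *
meas(3,[(176,197),(456,191),(452,326),(188,328)],2.2,[(200,40),(206,185)],[(470,328),(740,328)])
E
```

```text
[[-61.69096411008911, -174.1931341713093], [-63.108200585494004, -53.276479052027256], [-2.0306906882906066, -53.11105935000849], [-1.27785289753495, -173.30592867786626]] 
centre [ -32.  -113.5] sides [np.float64(60.41962545372185), np.float64(120.92496038644221), np.float64(61.07773390459731), np.float64(120.1972269958005)]
yaw front 0.011720234743799024
end [[-121.73241000350389, -156.4232725102596], [-113.22593273012612, -156.60855215942155], [-104.56223326623763, -157.26259525336212], [-95.75168507149337, -157.93273353873948], [-86.72580412521734, -160.26284789020224], [-77.60210032883865, -160.98199086934844], [-68.36109146755993, -160.52341621459257]]
foot [[-0.3498475467755283, -37.2032866447109], [-0.37076481999338295, -23.13184688694472], [-0.39014760712302904, -9.033215535645716], [-0.13734066379753274, 5.124103658045383], [0.6602416223247224, 19.386900110231064], [0.9185456423582622, 33.65219389326799], [0.9071551821800212, 47.94052839211942], [0.6250591070445184, 62.24708911021016], [0.6169235633064772, 76.65671341356004]]
overhang [16.3 15.4]
```

Run:
```python
from h import *
bot.line_to(W(-25,-25,140),250); bot.line_to(W(-36,-25,62),120)
a,t=push(-36,-25,-36,-59.5,62,7,8,50);print(a,t)
bot.line_to(W(-36,-45,62),60);bot.line_to(W(-36,-45,120),150)
bot.line_to(W(-25,-90,200),250);bot.pause(.4)
s=bot.read_state();im=bot.camera('wrist');save(im,'w4');np.savez('w4.npz',im=im,tcp_pos=s['tcp_pos'],eef_rot=s['eef_rot'])
print(s['t'])
a=cv2.imread('pics/w4.png')[60:280,150:500];cv2.imwrite('pics/w4c.png',cv2.resize(a,None,fx=2.2,fy=2.2))
```

```text
[([-36.0, -32.2, 62.1], np.float64(0.8)), ([-36.1, -39.1, 61.9], np.float64(-0.3)), ([-36.1, -46.0, 62.0], np.float64(-0.5)), ([-36.1, -52.9, 62.0], np.float64(-1.0)), ([-36.0, -59.8, 62.0], np.float64(0.2))] 23.7
25.5417
```

View pics/w4c.png

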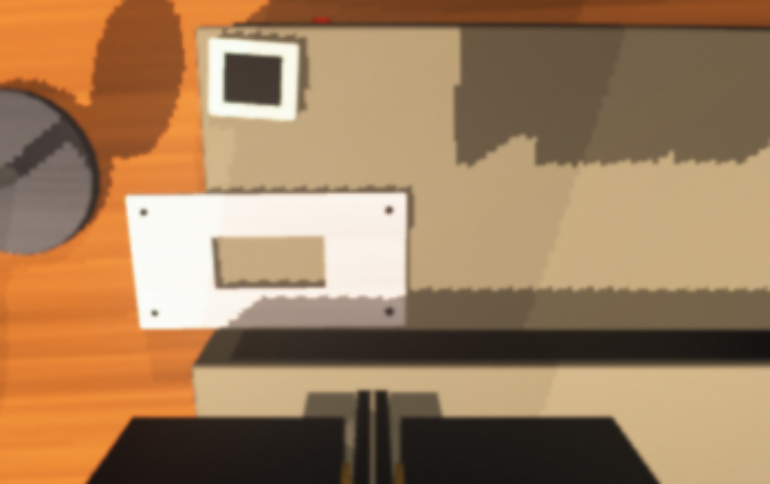

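The panel has moved further out and is still along the step. In the crop its corners are (126,196), (408,191), (405,326) and (140,328).

Run:
```python
from meas import *
meas(4,[(126,196),(408,191),(405,326),(140,328)],2.2,[(204,135),(207,182)],[(430,330),(740,330)])
```

```text
[[-62.283312765325185, -195.22243448615674], [-63.223393497126175, -74.21675333931682], [-2.498652037992237, -74.83932281356111], [-1.1086006294202404, -194.72836578578256]] 
centre [ -32.3 -134.8] sides [np.float64(61.176707240513736), np.float64(121.00933278715735), np.float64(60.727932765976156), np.float64(119.89710116476392)]
yaw front 0.007768741190315585
end [[-85.54565912845132, -160.30232348397035], [-82.58262206170325, -160.78352523925622], [-79.6454280964367, -160.55975613663486], [-76.66259414051048, -160.8087805658846], [-73.66236622168543, -161.05980106029253], [-70.6887289214548, -160.5981411215617], [-67.65342896333135, -160.851028605139]]
foot [[0.2794928563318037, -54.80450431998204], [0.2494741924851288, -38.705984716390695], [0.22163859649232287, -22.58084221896771], [0.19599233922976086, -6.420235300800143], [0.17254878787517727, 9.784966141912973], [0.4220055106137895, 26.07506563983947], [0.13236137745975587, 42.36688213684], [0.1156834568981902, 58.76324220950663], [0.6453804553168251, 75.33206490205544]]
overhang [34.4 33.9]
```

Run:
```python
from h import *
bot.close_job(); print(bot.read_state()['t'])
```

```text
the job is handed in; nothing more can be done
the job is handed in; nothing more can be done
```

I pushed the panel square against the step with the open fingertips. Closed fingertips then slid it along the ledge towards the magnifier (case -y) in two stages, with a look in between. The job is handed in; the clock read 25.5 s at the last look, before the hand-in, which reports no verdict.

| Check (last wrist picture) | Measured | Allowed |
|---|---|---|
| Panel centre, case x | -32.3 mm | -35 to -25 mm |
| Panel centre, case y | -134.8 mm | -147 to -123 mm |
| Overhang | about 34 mm | 35 ± 12 mm |
| Yaw against the step | about 0.008 rad | below 0.07 rad |

- **Arm:** it was clear of everything, with the fingertips 200 mm above the table.
- **Disagreement on the gap:** the camera shows the panel's back edge about 2 mm short of the seen foot of the step. The 5 N stop in the first push suggests the panel was touching the step there, with the front edge about 62 mm out, as seen now. That puts the step about 2 mm nearer than the camera does. Both readings are within the 5 mm allowed, so I did not push again beside the card case.
- **Ledge ends:** the two ends measured about 4 mm apart from a 320 mm ledge. I trusted the magnifier end.
- **Height and tilt:** I did not measure these at the end. The panel looked flat in the last picture.
- **Bystanders:** I did not measure them again. The card case looked unmoved between the last two pictures, and the other things were not checked.

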